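Load the tray rack and press the ticket holder home behind the lip

TASK

Slide the loaded baking tray all the way into the slotted rack until it meets the back stop, then lift the ticket holder out of its wooden block and push its lower edge down behind the lip at the front of the rack, upright and fully home against the spring pad. The spring lifts it again if let go, so finish while still holding it pressed fully home. Keep all four rolls on the tray and leave the lidded tub, the bottle and the jar where they stand.

Things in the scene. Friction and masses are not known exactly. Their poses are not given: they have to be found in the camera images.
- rack: Low aluminium tray rack fixed on the counter, 252 deep (x) x 222 wide (y) x 76 mm high, open at the front (-x) and on top. x points into it, z up. Origin on the counter, under the middle of the ticket pocket in its front edge. Side walls' inner faces at y = +-103 mm; runner tops 34 mm above the counter, from x = 12 mm inwards; back stop face at x = 222 mm.
- pocket (a point): Mouth of the ticket pocket, 28 mm straight above the rack's origin. Pocket 8 mm wide (rack x -4 to 4) and 72 mm long (y -36 to 36), between a 3 mm steel lip in front, 30 mm high, flared outward to x = -11 mm at its top, and a 30 mm high sill behind (x 4 to 12). The channel beside the pocket is filled up to z = 26 mm.
- spring_pad (a joint): Sprung pad on the floor of the pocket, hidden by the lip: 0 when up (top 14 mm above the counter), 0.008 (m) fully down (top 6 mm above the counter, hard stop). It pushes up with about 2.4 N when up, 9 N when fully down.
- tray: Dark steel baking tray, 200 x 200 x 26 mm high, 3 mm walls, about 0.35 kg (varies) and four rolls. Origin: centre of its underside. It starts on the rack's runners (underside 34 mm above the counter), 50 to 85 mm short of home, and slides along rack +x, 3 mm play each side, 4 mm above the lip. Home: its origin at rack x = 122 mm, front wall at 22 mm. Push on its front wall.
- ticket: Ticket holder: upright white plastic plate 60 mm wide (y), 5 mm thick (x), grey grip bar along the top, 10 mm thick, 85 to 110 mm above the lower edge. 45 g. Origin: middle of the lower edge, z up. Both faces alike, either may face forward. Starts in the wooden block, lower edge 6 mm above the counter, may lean a few degrees. Home: lower edge 6 mm above the counter, over the rack's origin.
- block: Wooden block fixed on the counter that holds the ticket holder: 46 x 90 mm, 30 mm high, slot 7 mm wide (x), 66 mm long (y), 24 mm deep. Origin under its centre.
- tub: Bystander: clear plastic tub with a grey lid, 93 x 118 mm, 60 mm high. Origin under its centre.
- bottle: Bystander: amber bottle, 60 mm across, 170 mm tall. Origin under its centre.
- jar: Bystander: glass jar, 64 mm across, 85 mm tall. Origin under its centre.
- roll0: Baked bread roll on the tray (front right one), 70 mm across, 33 mm high, flat base, 60 g, loose. Origin under its centre.
- roll1: Baked bread roll on the tray (front left one), 70 mm across, 33 mm high, flat base, 60 g, loose. Origin under its centre.
- roll2: Baked bread roll on the tray (back right one), 70 mm across, 33 mm high, flat base, 60 g, loose. Origin under its centre.
- roll3: Baked bread roll on the tray (back left one), 70 mm across, 33 mm high, flat base, 60 g, loose. Origin under its centre.

How it is judged:
By the outcome, as a careful person would: the job done as asked, in the order asked, and still so for the second after the job is handed in, while the arm keeps its last pose, push and grip.
It also fails if it takes over 58 s, if anything falls off the work surface, if the arm or the gripper's body presses on something with over 40 N, if the wrist force passes 120 N, or if a joint passes its speed limit or range.

ROBOT

A 7-joint arm with a two-finger parallel gripper is mounted at the origin on the work surface. World frame = base frame: x ahead of the robot, y to its left, z up, the work surface at z = 0. Lengths are in m, angles in degrees, forces in N, time in s.
With the tool pointing down it reaches from about 0.425 to 0.875 m from the base axis. Payload 4.7 kg.
Tool frame: the origin (TCP) lies at the very end of the fingers, on their centre line; the grasp point (between the pads) lies 19 mm behind it (robot.grasp_offset is the distance from the TCP to the grasp point, in m); y points along the fingers, z is the direction in which the jaws open and shut, and the axes are right-handed (so a half turn about y gives the same grasp; the last joint's range is limited). The gripper opens to 85 mm and grips with 20 to 120 N. Pads are 22 mm wide; open, the fingers measure 114 mm over their backs; the gripper's body (76 mm by 85 mm) begins 54 mm behind the grasp point. The pads swing forward as they close: fully open they stand 13 mm farther back than shut.
Start: joints at [78.043, 18.392, -4.016, 83.108, 1.295, 78.541, -3.26], TCP at [0.144, -0.634, 0.231] pointing down, gripper open.
Joint ranges: [-163.93, 163.93], [-17.29, 119.83], [-79.2, 71.16], [3.27, 140.29], [-89.18, 269.18], [5.43, 117.66], [-154.24, 154.24]. Speed limits (degrees/s): [147.25, 147.25, 180, 180, 180, 180, 180].

INTERFACE

Orientations are given as [roll, pitch, yaw] about the fixed x, y, z axes, in that order (R = Rz(yaw) Ry(pitch) Rx(roll)).
In Python, from station import monitor, cams, workorder, robot gives the robot as it stands.
- The arm moves only by the tool servo_tool, never from a script. Its argument "plan" is a list of rows, each a list of 3 entries, a list of its own where there are three numbers: the shift along the tool's x, y, z in m, then the turn, a rotation vector about the tool's x, y, z in rad, then the closure in counts, from 0 (fully open) to 255 (shut). In form: [[[dx, dy, dz], [wx, wy, wz], fingers], ...]. A call has 1 to 8 rows; each row shifts and turns the commanded pose from where the row before left it, along the tool's axes as they then stand; what a row does not reach is not made up. A row lasts 1/12 s, in which the tool goes at most 41.7 mm and 7.16 degrees, less where a joint would pass 70% of its speed; a pose out of reach is approached as far as the arm can. A call is refused whole if a number of a shift passes 0.0417 or a number of a turn 0.125, either way. A call with a gripper value outside its range is refused whole. The fingers move at their own pace and stop on an object; "grip_force" is the grip in N (left out, the last holds). Time passes only in rows, so rows that do not move let the fingers close. It gives the time, the measured TCP pose, the force and the opening at its end, in the units of the state.
- monitor.get_obs(): the state, without advancing time (a new reading comes with each control period).
- cams.camera(name): name is "scene" or "top"; returns a dict with "frame" (384x512x3 uint8, red, green, blue), "depth" (384x512 float32, m along the optical axis (not along the pixel's ray), 0 where there is no reading), "vfov" (degrees; the focal length in pixels is half the picture's height over the tangent of half this angle, whatever the lens; pixels are square), "cx", "cy" (the principal point, pixels), "D" ([k1, k2, p1, p2, k3] as OpenCV has them; the pictures are not rectified), "pose" (4x4, takes a point from camera to world coordinates). Camera axes: x right, y down, z forward; pixel columns grow to the right and rows downward; lengths in m; the calibration is good to about 2 mm. A picture is of the moment at which its call begins.
- workorder.job_done(): hands the job in, once; it reports no verdict.
The state is a dict: "t": time; "joint_pos": joint angles; "qd": joint speeds; "joint_efforts": joint torques, N m; "eef_pos": TCP position; "orientation": TCP orientation; "ft_force": force on the tool from outside, world axes, zero at the start; "torque": the same for the moment, N m; "width": finger opening in m.
Only numpy, scipy, OpenCV 4.12 (cv2) and the standard library are available. Lean on these libraries where they do the work, as an engineer would, in place of code of your own. Each camera call takes 0.05 s, during which the arm holds its last target.

## Working session

There is one attempt and no reset: what is moved stays moved. The work goes in short steps, Python scripts to look and compute and a tool call to move; the robot and the scene stay as the last step left them, time stands still between calls to the robot, and variables do not carry over. Pictures are saved under pics/ and viewed, and the job is handed in when it is done.

Besides the shell and the picture viewer there is one more tool, called after "Emit:" by a JSON object that holds its "op" and its "data". servo_tool: Moves the arm, as the interface text tells. Its arguments: {"type":"object","properties":{"plan":{"type":"array","items":{"type":"array"}},"grip_force":{"type":"number"}},"required":["plan"]}

```bash
ls; mkdir -p pics; python3 - <<'E'
from station import monitor,cams,workorder,robot
import cv2,numpy as np
o=monitor.get_obs();print(o); print([a for a in dir(robot) if a[0]!='_'],robot.grasp_offset)
for n in("scene","top"):
    c=cams.camera(n);cv2.imwrite(f"pics/{n}0.png",c["frame"][:,:,::-1]);np.savez(f"{n}0.npz",**c)
    print(n,c["vfov"],c["cx"],c["cy"],c["D"],c["pose"])
E
```

```text
pics
{'t': 0.0, 'joint_pos': array([78.04181725, 18.43957207, -4.01556111, 83.17690237,  1.29370622,
       78.54042705, -3.26077458]), 'qd': array([ 0.02796945,  0.1636838 , -0.00179346,  0.03133507, -0.01011925,
        0.04171079, -0.039933  ]), 'joint_efforts': array([ 9.43423474e-04, -4.93576276e+01, -3.81436329e-01, -3.14324427e+01,
        1.29588536e-02,  1.13660938e-02,  1.54367331e-05]), 'eef_pos': array([ 0.14346761, -0.63340291,  0.23020016]), 'orientation': array([-9.01117271e+01, -4.56695580e-03, -1.67233024e+02]), 'ft_force': array([-0.2933404 ,  0.56506453,  0.59674931]), 'torque': array([0.01759406, 0.05674239, 0.02467243]), 'width': 0.08530635883049612}
['Unreachable', 'grasp_offset'] 0.0187
scene 45.09855471223729 256.08339802304704 189.5558457020804 [-0.14541034  0.          0.          0.          0.        ] [[-0.49811697  0.68508323 -0.53154535  1.1901177 ]
 [ 0.86691522  0.38047487 -0.32202     0.36762432]
 [-0.01837085 -0.62120837 -0.78343006  0.9899155 ]
 [ 0.          0.          0.          1.        ]]
top 53.42324538744875 259.51829220726154 187.9598372430856 [0.03651224 0.         0.         0.         0.        ] [[ 0.01197252 -0.99551403  0.09385351  0.48589689]
 [-0.99989566 -0.01267799 -0.00692403  0.02006142]
 [ 0.00808284 -0.09376081 -0.99556194  0.98090173]
 [ 0.          0.          0.          1.        ]]
```

View pics/scene0.png

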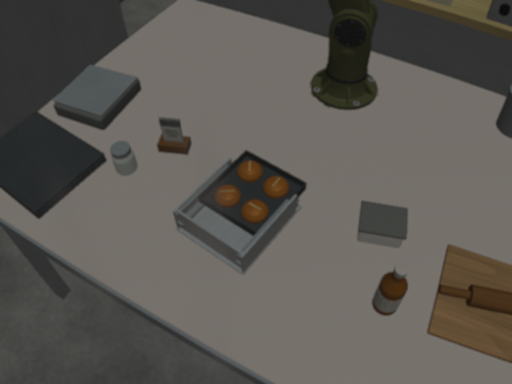

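View pics/top0.png

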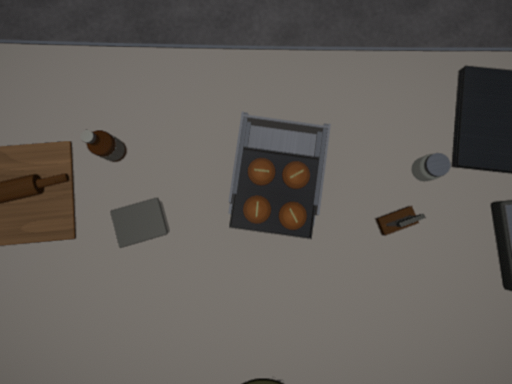

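```bash
cat > h.py <<'E'
import numpy as np,cv2
from scipy.spatial.transform import Rotation as Ro
def K(c):
    H=c["frame"].shape[0];f=H/2/np.tan(np.radians(float(c["vfov"])/2))
    return np.array([[f,0,float(c["cx"])],[0,f,float(c["cy"])],[0,0,1]])
def proj(c,P):
    T=np.linalg.inv(c["pose"]);P=np.atleast_2d(np.array(P,float))
    return cv2.projectPoints(P@T[:3,:3].T+T[:3,3],np.zeros(3),np.zeros(3),K(c),np.array(c["D"],float))[0][:,0]
def cloud(c):
    H,W=c["depth"].shape;u,v=np.meshgrid(np.arange(W),np.arange(H))
    p=cv2.undistortPoints(np.stack([u,v],-1).reshape(-1,1,2).astype(np.float32),K(c),np.array(c["D"],float))[:,0].reshape(H,W,2)
    d=c["depth"];X=np.concatenate([p*d[...,None],d[...,None]],-1)
    return X@c["pose"][:3,:3].T+c["pose"][:3,3]
def ray(c,u,v,z):
    "pixel -> world at height z"
    p=cv2.undistortPoints(np.array([[[u,v]]],np.float64),K(c),np.array(c["D"],float))[0,0]
    d=c["pose"][:3,:3]@np.array([p[0],p[1],1]);o=c["pose"][:3,3]
    return o+d*(z-o[2])/d[2]
def crop(c,x0,y0,x1,y1,s,fn,grid=10,gain=1.8):
    im=cv2.resize(c["frame"][y0:y1,x0:x1,::-1],None,fx=s,fy=s,interpolation=cv2.INTER_CUBIC)
    im=np.clip(im*gain,0,255).astype(np.uint8)
    for u in range(-(-x0//grid)*grid,x1,grid):
        cv2.line(im,((u-x0)*s,0),((u-x0)*s,5),(0,255,0),1);cv2.putText(im,str(u),((u-x0)*s,15),0,.35,(0,255,0),1)
    for v in range(-(-y0//grid)*grid,y1,grid):
        cv2.line(im,(0,(v-y0)*s),(5,(v-y0)*s),(0,255,0),1);cv2.putText(im,str(v),(6,(v-y0)*s+4),0,.35,(0,255,0),1)
    cv2.imwrite(fn,im)
E
python3 - <<'E'
from h import *
t=dict(np.load("top0.npz"));s=dict(np.load("scene0.npz"))
print(proj(t,[[.143,-.633,.23],[0,0,0]]),proj(s,[[.143,-.633,.23],[0,0,0]]))
crop(t,225,105,335,245,5,"pics/t_rack.png")
crop(t,365,140,455,245,5,"pics/t_tick.png")
crop(s,165,145,315,270,5,"pics/s_rack.png")
crop(s,100,100,210,185,6,"pics/s_tick.png")
for n,c in(("t",t),("s",s)):
    X=cloud(c);ok=c["depth"]>0;print(n,ok.mean(),np.median(X[...,2][ok]))
E
```

```text
[[614.36952979 419.83382706]
 [262.14168077 427.27746563]] [[ 1.55469526e+02 -2.10650180e-01]
 [ 3.43514970e+02  8.77808605e+01]]
t 0.9960123697916666 -0.00026167829297246703
s 0.9962107340494791 0.0006065091866941374
```

View pics/t_rack.png

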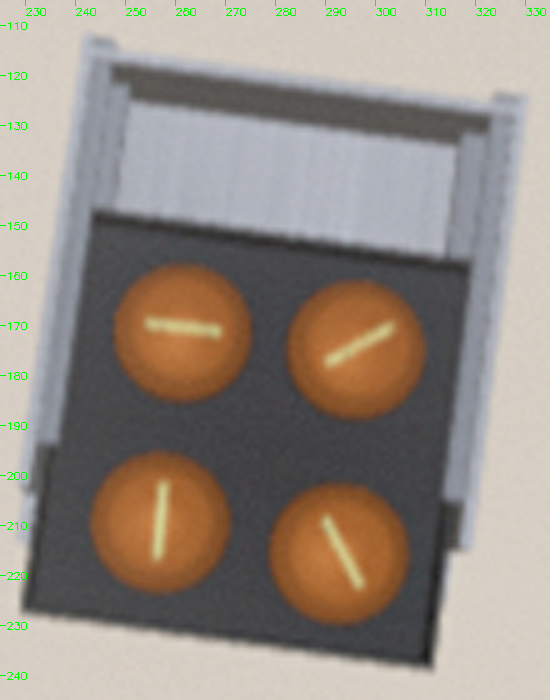

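View pics/t_tick.png

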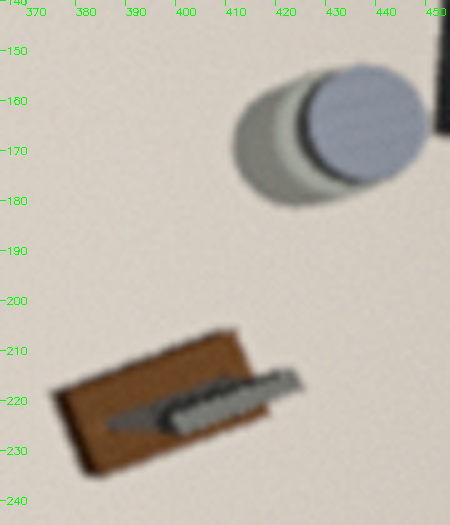

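View pics/s_rack.png

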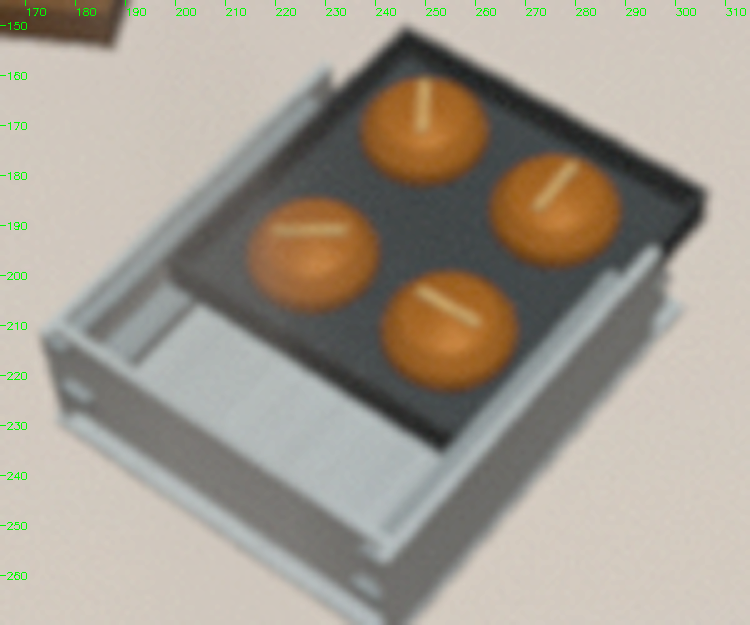

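View pics/s_tick.png

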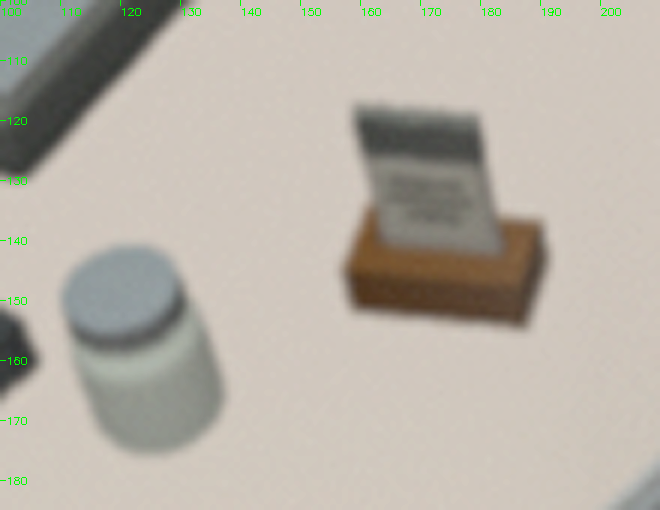

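```bash
python3 - <<'E'
from h import *
t=dict(np.load("top0.npz"));s=dict(np.load("scene0.npz"))
for n,c in(("t",t),("s",s)):
    X=cloud(c);ok=(c["depth"]>0)&(abs(X[...,1])<.25)&(X[...,0]>.3)&(X[...,0]<.85)
    for lo,hi in((.07,.082),(.05,.066),(.025,.045)):
        m=ok&(X[...,2]>lo)&(X[...,2]<hi);P=X[m][:,:2].astype(np.float32)
        print(n,lo,m.sum(),cv2.minAreaRect(P) if m.sum()>5 else 0,P.min(0),P.max(0))
        if lo==.07:
            V=np.zeros(m.shape,np.uint8);V[m]=255;cv2.imwrite(f"pics/m_{n}.png",cv2.resize(V[100:290,150:350],None,fx=3,fy=3))
    # image-corner rays
for uv,z in [((241.7,112.5),.076),((329.5,124),.076),((319.,215),.076),((229.5,203),.076)]: print("t",uv,ray(t,*uv,z).round(4))
for uv,z in [((172,211),.076),((241,257),.076),((295,195),.076),((228.5,158.5),.076)]: print("s",uv,ray(s,*uv,z).round(4))
print("tray t");
for uv in [(243,147),(318.5,157),(311,238.5),(229.5,227)]: print(ray(t,*uv,.06).round(4))
print("tray s")
for uv in [(244,151),(304,184),(252,235),(197,199)]: print(ray(s,*uv,.06).round(4))
E
```

```text
t 0.07 1493 ((0.6237491965293884, -0.03221902996301651), (0.21807505190372467, 0.24488995969295502), 82.68685913085938) [ 0.49617034 -0.15505409] [0.7585342  0.08818399]
t 0.05 2197 ((0.598973274230957, 0.05591993033885956), (0.38662078976631165, 0.2920662760734558), 89.51203918457031) [ 0.45151225 -0.13843319] [0.7448277  0.24995898]
t 0.025 4056 ((0.5989128947257996, 0.05451783537864685), (0.369830459356308, 0.2931729555130005), 84.77989959716797) [ 0.45535567 -0.14234456] [0.74542415 0.24920519]
s 0.07 1452 ((0.6191596984863281, -0.030638977885246277), (0.2216995507478714, 0.24957379698753357), 82.82941436767578) [ 0.49001798 -0.15525928] [0.755857   0.09082923]
s 0.05 2184 ((0.5909493565559387, 0.050171107053756714), (0.3726200461387634, 0.3243507742881775), 82.67047119140625) [ 0.45045638 -0.15528823] [0.75585836 0.24999385]
s 0.025 2847 ((0.602480947971344, -0.027615472674369812), (0.22083741426467896, 0.2845819890499115), 82.68486785888672) [ 0.4505935  -0.15504065] [0.7569551  0.09101235]
t (241.7, 112.5) [0.7543 0.0591 0.076 ]
t (329.5, 124) [ 0.7287 -0.1536  0.076 ]
t (319.0, 215) [ 0.5087 -0.1278  0.076 ]
t (229.5, 203) [0.5345 0.0845 0.076 ]
s (172, 211) [ 0.7286 -0.1551  0.076 ]
s (241, 257) [0.756  0.0594 0.076 ]
s (295, 195) [0.5379 0.0856 0.076 ]
s (228.5, 158.5) [ 0.514  -0.1252  0.076 ]
tray t
[0.6729 0.0553 0.06  ]
[ 0.6505 -0.1295  0.06  ]
[ 0.4528 -0.111   0.06  ]
[0.4778 0.0845 0.06  ]
tray s
[ 0.4579 -0.1112  0.06  ]
[0.483  0.0847 0.06  ]
[0.6838 0.0458 0.06  ]
[ 0.6586 -0.1306  0.06  ]
```

```bash
python3 - <<'E'
from h import *
t=dict(np.load("top0.npz"));s=dict(np.load("scene0.npz"))
for n,c in(("t",t),("s",s)):
    X=cloud(c);ok=(c["depth"]>0)&(X[...,1]<-.2)&(X[...,1]>-.5)&(X[...,0]>.3)&(X[...,0]<.75)
    for lo,hi in((.1,.13),(.07,.11),(.03,.1),(.022,.036)):
        m=ok&(X[...,2]>lo)&(X[...,2]<hi)&(X[...,0]<.53);P=X[m].astype(np.float32)
        if m.sum()>5: print(n,lo,m.sum(),cv2.minAreaRect(P[:,:2]),P.min(0),P.max(0))
print("block top corners t")
for uv in [(374.5,219),(409,206),(416.5,222),(383,234.5)]: print(ray(t,*uv,.03).round(4))
print("block s")
for uv in [(161,135),(189,137),(187,146.5),(157,144.5)]: print(ray(s,*uv,.03).round(4))
print("ticket top bar t (z .116)")
for uv in [(397.5,223.5),(421.5,214),(423.5,217),(400,226.5)]: print(ray(t,*uv,.116).round(4))
print("ticket top s")
for uv in [(159,117.5),(178,119.5)]: print(ray(s,*uv,.116).round(4))
E
```

```text
Traceback (most recent call last):
cv2.error: OpenCV(4.12.0) /io/opencv/modules/imgproc/src/convhull.cpp:143: error: (-215:Assertion failed) total >= 0 && (depth == CV_32F || depth == CV_32S) in function 'convexHull'
```

```bash
python3 - <<'E'
from h import *
t=dict(np.load("top0.npz"));s=dict(np.load("scene0.npz"))
for n,c in(("t",t),("s",s)):
    X=cloud(c);ok=(c["depth"]>0)&(X[...,1]<-.2)&(X[...,1]>-.5)&(X[...,0]>.3)&(X[...,0]<.75)
    for lo,hi in((.1,.13),(.07,.11),(.04,.07),(.022,.036)):
        m=ok&(X[...,2]>lo)&(X[...,2]<hi)&(X[...,0]<.53);P=X[m].astype(np.float32)
        if m.sum()>5: print(n,lo,m.sum(),cv2.minAreaRect(np.ascontiguousarray(P[:,:2])),P.min(0),P.max(0),P.mean(0))
print("block top corners t")
for uv in [(374.5,219),(409,206),(416.5,222),(383,234.5)]: print(ray(t,*uv,.03).round(4))
print("block s")
for uv in [(161,135),(189,137),(187,146.5),(157,144.5)]: print(ray(s,*uv,.03).round(4))
print("ticket top bar t (z .116)")
for uv in [(397.5,223.5),(421.5,214),(423.5,217),(400,226.5)]: print(ray(t,*uv,.116).round(4))
print("ticket top s")
for uv in [(159,117.5),(178,119.5)]: print(ray(s,*uv,.116).round(4))
crop(t,370,200,430,240,12,"pics/t_tick2.png",5)
crop(s,150,110,200,160,12,"pics/s_tick2.png",5)
E
```

```text
t 0.1 146 ((0.4983316659927368, -0.3300968110561371), (0.010139402002096176, 0.059057530015707016), 21.333017349243164) [ 0.48539853 -0.35743675  0.10083977] [ 0.51346105 -0.3010096   0.11906254] [ 0.49865523 -0.32876164  0.11372923]
t 0.07 54 ((0.5019809603691101, -0.32847899198532104), (0.007330784108489752, 0.05920536443591118), 27.751691818237305) [ 0.48536053 -0.35588893  0.07069796] [ 0.5135726  -0.3015842   0.10963269] [ 0.49845603 -0.32200438  0.09389263]
t 0.04 39 ((0.5001065731048584, -0.32775500416755676), (0.0033155791461467743, 0.05498969927430153), 24.77641487121582) [ 0.4874814  -0.3534136   0.04043917] [ 0.5101238  -0.3021839   0.06992531] [ 0.49871856 -0.32467663  0.05510879]
t 0.022 513 ((0.4983574151992798, -0.3311082124710083), (0.046370211988687515, 0.09353099018335342), 20.76424217224121) [ 0.46259952 -0.38028333  0.02235075] [ 0.5298759  -0.2808306   0.03598699] [ 0.4980725  -0.3239162   0.02924553]
s 0.1 139 ((0.5001955032348633, -0.3274787664413452), (0.016695553436875343, 0.06014644354581833), 20.746192932128906) [ 0.48278725 -0.35710165  0.10010673] [ 0.515
[... 502 characters left out ...]
9950752 -0.329538    0.05555281]
s 0.022 301 ((0.49865981936454773, -0.32996636629104614), (0.052297305315732956, 0.09373640269041061), 21.956825256347656) [ 0.45793653 -0.3813782   0.0222195 ] [ 0.5298826  -0.2811532   0.03587368] [ 0.50329745 -0.32223636  0.03016966]
block top corners t
[ 0.5018 -0.2728  0.03  ]
[ 0.5352 -0.3587  0.03  ]
[ 0.4959 -0.3761  0.03  ]
[ 0.4639 -0.293   0.03  ]
block s
[ 0.4967 -0.3765  0.03  ]
[ 0.4636 -0.2976  0.03  ]
[ 0.4982 -0.2803  0.03  ]
[ 0.5338 -0.3628  0.03  ]
ticket top bar t (z .116)
[ 0.491  -0.2977  0.116 ]
[ 0.5131 -0.3519  0.116 ]
[ 0.5064 -0.3562  0.116 ]
[ 0.4844 -0.3031  0.116 ]
ticket top s
[ 0.5059 -0.3577  0.116 ]
[ 0.4872 -0.305   0.116 ]
```

```bash
cat >> h.py <<'E'
def plan(p,zang,wps,grip):
    """p start pos, zang world angle(deg) of tool z (tool down). wps: (pos, zang, nrows)"""
    rows=[]
    for q,za,n in wps:
        q=np.array(q,float);d=(q-p)/n;dth=np.radians(((za-zang+180)%360-180)/n)
        for i in range(n):
            a=np.radians(zang);Z=np.array([np.cos(a),np.sin(a),0]);Y=np.array([0,0,-1.]);X=np.cross(Y,Z)
            rows.append([[round(float(d@v),4) for v in(X,Y,Z)],[0,round(float(-dth),4),0],grip]);zang+=np.degrees(dth)
        p=q
    for i in range(0,len(rows),8): print(str(rows[i:i+8]).replace(' ',''))
def zang(o):
    R=Ro.from_euler('xyz',o["orientation"],degrees=True).as_matrix();return np.degrees(np.arctan2(R[1,2],R[0,2])),R
E
python3 - <<'E'
from h import *
plan(np.array([.144,-.634,.231]),-77.2,[((.36,-.32,.2),-42,11),((.437,-.0095,.15),-7.1,11),((.437,-.0095,.045),-7.1,4)],255)
E
```

```text
[[[-0.0255,0.0028,-0.0235],[0,-0.0559,0],255],[[-0.0267,0.0028,-0.022],[0,-0.0559,0],255],[[-0.0279,0.0028,-0.0205],[0,-0.0559,0],255],[[-0.029,0.0028,-0.0189],[0,-0.0559,0],255],[[-0.03,0.0028,-0.0173],[0,-0.0559,0],255],[[-0.031,0.0028,-0.0156],[0,-0.0559,0],255],[[-0.0318,0.0028,-0.0138],[0,-0.0559,0],255],[[-0.0325,0.0028,-0.012],[0,-0.0559,0],255]]
[[[-0.0331,0.0028,-0.0102],[0,-0.0559,0],255],[[-0.0336,0.0028,-0.0083],[0,-0.0559,0],255],[[-0.034,0.0028,-0.0064],[0,-0.0559,0],255],[[-0.0257,0.0045,-0.0137],[0,-0.0554,0],255],[[-0.0264,0.0045,-0.0122],[0,-0.0554,0],255],[[-0.027,0.0045,-0.0108],[0,-0.0554,0],255],[[-0.0276,0.0045,-0.0093],[0,-0.0554,0],255],[[-0.028,0.0045,-0.0077],[0,-0.0554,0],255]]
[[[-0.0284,0.0045,-0.0062],[0,-0.0554,0],255],[[-0.0287,0.0045,-0.0046],[0,-0.0554,0],255],[[-0.0289,0.0045,-0.003],[0,-0.0554,0],255],[[-0.0291,0.0045,-0.0014],[0,-0.0554,0],255],[[-0.0291,0.0045,0.0002],[0,-0.0554,0],255],[[-0.029,0.0045,0.0019],[0,-0.0554,0],255],[[0.0,0.0262,0.0],[0,0.0,0],255],[[0.0,0.0262,0.0],[0,0.0,0],255]]
[[[0.0,0.0262,0.0],[0,0.0,0],255],[[0.0,0.0262,0.0],[0,0.0,0],255]]
```

Emit:
{"op": "servo_tool", "data": {"plan": [[[-0.0255,0.0028,-0.0235],[0,-0.056,0],255],[[-0.0267,0.0028,-0.022],[0,-0.056,0],255],[[-0.028,0.0028,-0.0205],[0,-0.056,0],255],[[-0.029,0.0028,-0.019],[0,-0.056,0],255],[[-0.03,0.0028,-0.0173],[0,-0.056,0],255],[[-0.031,0.0028,-0.0156],[0,-0.056,0],255],[[-0.032,0.0028,-0.0138],[0,-0.056,0],255],[[-0.0325,0.0028,-0.012],[0,-0.056,0],255]]}}

```text
t: 0.77
eef_pos: [0.3013, -0.4036, 0.2085]
orientation: [-90.0, -0.0, -141.4]
ft_force: [0.7, -0.4, -0.0]
width: 0.0
```

Emit:
{"op": "servo_tool", "data": {"plan": [[[-0.033,0.0028,-0.01],[0,-0.056,0],255],[[-0.0336,0.0028,-0.0083],[0,-0.056,0],255],[[-0.034,0.0028,-0.0064],[0,-0.056,0],255],[[-0.0257,0.0045,-0.0137],[0,-0.0554,0],255],[[-0.0264,0.0045,-0.0122],[0,-0.0554,0],255],[[-0.027,0.0045,-0.0108],[0,-0.0554,0],255],[[-0.0276,0.0045,-0.0093],[0,-0.0554,0],255],[[-0.028,0.0045,-0.0077],[0,-0.0554,0],255]]}}

```text
t: 1.43
eef_pos: [0.3943, -0.1772, 0.1775]
orientation: [-90.0, -0.0, -115.9]
ft_force: [0.5, -0.1, -0.0]
width: -0.0002
```

Emit:
{"op": "servo_tool", "data": {"plan": [[[-0.0284,0.0045,-0.0062],[0,-0.0554,0],255],[[-0.0287,0.0045,-0.0046],[0,-0.0554,0],255],[[-0.029,0.0045,-0.003],[0,-0.0554,0],255],[[-0.029,0.0045,-0.0014],[0,-0.0554,0],255],[[-0.029,0.0045,0.0002],[0,-0.0554,0],255],[[-0.029,0.0045,0.0019],[0,-0.0554,0],255],[[0,0,0],[0,0,0],255],[[0,0,0],[0,0,0],255]]}}

```text
t: 2.1
eef_pos: [0.4359, -0.0079, 0.1506]
orientation: [-90.1, -0.0, -96.8]
ft_force: [0.8, -1.2, -0.2]
width: -0.0001
```

```bash
python3 - <<'E'
from h import *
from station import cams
t=cams.camera("top");np.savez("t1.npz",**t);crop(t,215,105,345,285,4,"pics/t1.png")
E
```

```text
(no output)
```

View pics/t1.png

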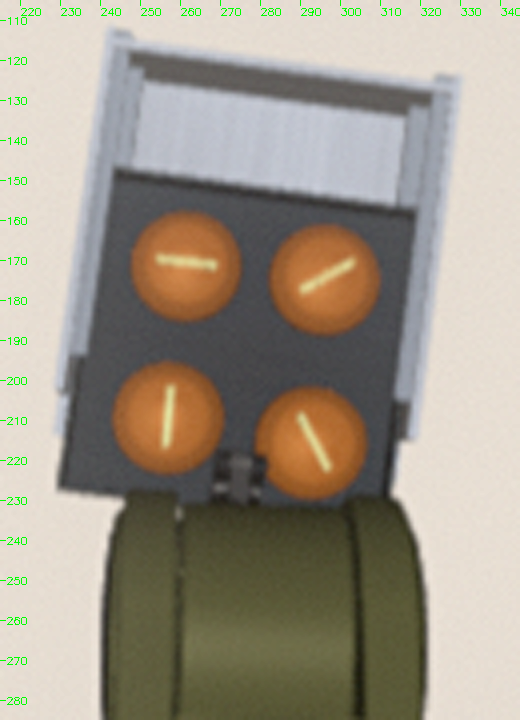

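```bash
python3 - <<'E'
from h import *
t=dict(np.load("t1.npz"));X=cloud(t)
for v in(216,219,222,225,228,231): print(v,X[v,275].round(3),X[v,283].round(3))
plan(np.array([.4359,-.0079,.1506]),-6.9,[((.434,-.0088,.045),-7.1,4)],255)
E
```

```text
216 [ 0.506 -0.026  0.033] [ 0.506 -0.044  0.062]
219 [ 0.496 -0.016  0.245] [ 0.498 -0.043  0.066]
222 [ 0.49  -0.015  0.247] [ 0.491 -0.044  0.061]
225 [ 0.484 -0.015  0.253] [ 0.484 -0.044  0.052]
228 [ 0.479 -0.015  0.256] [ 0.477 -0.045  0.036]
231 [ 0.478 -0.002  0.52 ] [ 0.478 -0.012  0.517]
[[[0.0003,0.0264,-0.0004],[0,0.0009,0],255],[[0.0003,0.0264,-0.0004],[0,0.0009,0],255],[[0.0003,0.0264,-0.0004],[0,0.0009,0],255],[[0.0003,0.0264,-0.0004],[0,0.0009,0],255]]
```

Emit:
{"op": "servo_tool", "data": {"plan": [[[0.0002,0.0264,-0.0004],[0,0,0],255],[[0.0002,0.0264,-0.0004],[0,0,0],255],[[0.0002,0.0264,-0.0004],[0,0,0],255],[[0.0002,0.0264,-0.0004],[0,0,0],255],[[0,0,0],[0,0,0],255]]}}

```text
t: 2.57
eef_pos: [0.4301, -0.0114, 0.0412]
orientation: [-90.5, 0.0, -97.2]
ft_force: [-0.9, -0.4, -0.4]
width: 0.0001
```

Emit:
{"op": "servo_tool", "data": {"plan": [[[0,0,0.003],[0,0,0],255],[[0,0,0.003],[0,0,0],255],[[0,0,0.003],[0,0,0],255],[[0,0,0.003],[0,0,0],255],[[0,0,0.003],[0,0,0],255],[[0,0,0.003],[0,0,0],255],[[0,0,0.003],[0,0,0],255],[[0,0,0.003],[0,0,0],255]]}}

```text
t: 3.23
eef_pos: [0.4565, -0.0129, 0.0453]
orientation: [-90.2, -0.1, -97.0]
ft_force: [-4.3, 0.9, 1.9]
width: 0.0004
```

Emit:
{"op": "servo_tool", "data": {"plan": [[[0,0,0.003],[0,0,0],255],[[0,0,0.003],[0,0,0],255],[[0,0,0.003],[0,0,0],255],[[0,0,0.003],[0,0,0],255],[[0,0,0.003],[0,0,0],255],[[0,0,0.003],[0,0,0],255],[[0,0,0.003],[0,0,0],255],[[0,0,0.003],[0,0,0],255]]}}

```text
t: 3.9
eef_pos: [0.4802, -0.0158, 0.0453]
orientation: [-90.3, -0.1, -97.0]
ft_force: [-6.4, -0.2, 4.8]
width: -0.0001
```

Emit:
{"op": "servo_tool", "data": {"plan": [[[0,0,0.003],[0,0,0],255],[[0,0,0.003],[0,0,0],255],[[0,0,0.003],[0,0,0],255],[[0,0,0.003],[0,0,0],255],[[0,0,0.003],[0,0,0],255],[[0,0,0.003],[0,0,0],255],[[0,0,0.003],[0,0,0],255],[[0,0,0.003],[0,0,0],255]]}}

```text
t: 4.57
eef_pos: [0.504, -0.0187, 0.0453]
orientation: [-90.3, -0.1, -97.0]
ft_force: [-5.7, 0.8, 3.2]
width: 0.0
```

Emit:
{"op": "servo_tool", "data": {"plan": [[[0,0,0.002],[0,0,0],255],[[0,0,0.002],[0,0,0],255]]}}

```text
t: 4.73
eef_pos: [0.508, -0.0192, 0.0453]
orientation: [-90.3, -0.1, -97.0]
ft_force: [-6.3, 0.8, 4.7]
width: -0.0004
```

Emit:
{"op": "servo_tool", "data": {"plan": [[[0,0,0.002],[0,0,0],255],[[0,0,0.002],[0,0,0],255]]}}

```text
t: 4.9
eef_pos: [0.5119, -0.0197, 0.0453]
orientation: [-90.3, -0.1, -97.0]
ft_force: [-6.9, 1.8, 4.1]
width: 0.0001
```

```bash
python3 - <<'E'
from h import *
from station import cams
t=cams.camera("top");np.savez("t2.npz",**t);crop(t,215,105,345,285,4,"pics/t2.png")
E
```

```text
(no output)
```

View pics/t2.png

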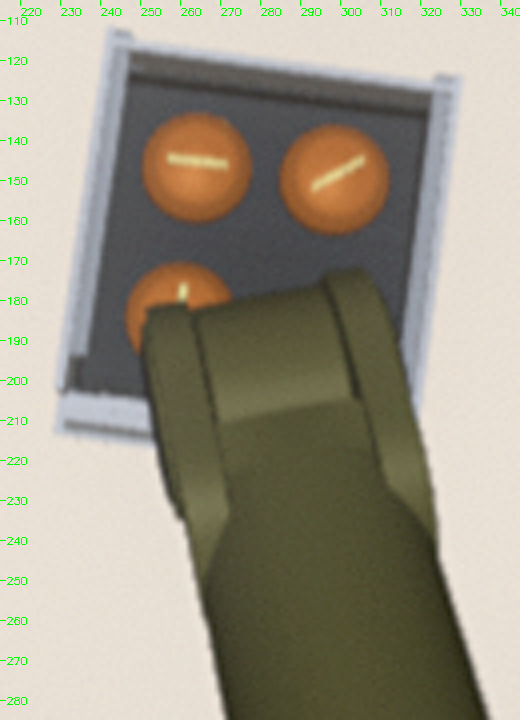

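Emit:
{"op": "servo_tool", "data": {"plan": [[[0,0,0.002],[0,0,0],255],[[0,0,0.002],[0,0,0],255]]}}

```text
t: 5.12
eef_pos: [0.5159, -0.0202, 0.0453]
orientation: [-90.3, -0.1, -97.0]
ft_force: [-5.6, 0.3, 3.3]
width: 0.0001
```

Emit:
{"op": "servo_tool", "data": {"plan": [[[0,0,0.0015],[0,0,0],255],[[0,0,0.0015],[0,0,0],255]]}}

```text
t: 5.28
eef_pos: [0.5175, -0.0204, 0.0452]
orientation: [-90.4, -0.1, -97.0]
ft_force: [-12.8, 0.6, 11.2]
width: 0.0006
```

Emit:
{"op": "servo_tool", "data": {"plan": [[[0,0,0.001],[0,0,0],255],[[0,0,0.0005],[0,0,0],255],[[0,0,0],[0,0,0],255]]}}

```text
t: 5.53
eef_pos: [0.5175, -0.0204, 0.0452]
orientation: [-90.6, -0.1, -97.0]
ft_force: [-15.2, 1.8, 13.1]
width: -0.0003
```

```bash
python3 - <<'E'
from h import *
t=dict(np.load("top0.npz"));print(ray(t,437,165,.085))
plan(np.array([.509,-.0195,.0455]),-7,[((.507,-.0195,.165),-7,4),((.499,-.328,.165),21.3,10)],0)
E
```

```text
[ 0.63016381 -0.40472931  0.085     ]
[[[0.0001,-0.0299,-0.0005],[0,-0.0,0],0],[[0.0001,-0.0299,-0.0005],[0,-0.0,0],0],[[0.0001,-0.0299,-0.0005],[0,-0.0,0],0],[[0.0001,-0.0299,-0.0005],[0,-0.0,0],0],[[0.0307,0.0,0.003],[0,-0.0494,0],0],[[0.0308,0.0,0.0014],[0,-0.0494,0],0],[[0.0309,0.0,-0.0001],[0,-0.0494,0],0],[[0.0308,0.0,-0.0016],[0,-0.0494,0],0]]
[[[0.0307,0.0,-0.0031],[0,-0.0494,0],0],[[0.0305,0.0,-0.0046],[0,-0.0494,0],0],[[0.0302,0.0,-0.0061],[0,-0.0494,0],0],[[0.0299,0.0,-0.0076],[0,-0.0494,0],0],[[0.0295,0.0,-0.0091],[0,-0.0494,0],0],[[0.029,0.0,-0.0105],[0,-0.0494,0],0]]
```

Emit:
{"op": "servo_tool", "data": {"plan": [[[0,0,-0.003],[0,0,0],255],[[0,0,-0.004],[0,0,0],255],[[0,0,-0.004],[0,0,0],255]]}}

```text
t: 5.78
eef_pos: [0.512, -0.0195, 0.0458]
orientation: [-89.9, 0.0, -97.0]
ft_force: [0.3, -0.4, -0.4]
width: 0.0002
```

Emit:
{"op": "servo_tool", "data": {"plan": [[[0,-0.03,-0.002],[0,0,0],255],[[0,-0.03,-0.001],[0,0,0],255],[[0,-0.03,0],[0,0,0],255],[[0,-0.03,0],[0,0,0],255],[[0.0307,0,0.003],[0,-0.0494,0],0],[[0.0308,0,0.0014],[0,-0.0494,0],0],[[0.0309,0,0],[0,-0.0494,0],0],[[0.0308,0,-0.0016],[0,-0.0494,0],0]]}}

```text
t: 6.45
eef_pos: [0.5056, -0.1441, 0.1662]
orientation: [-89.9, -0.1, -85.5]
ft_force: [0.8, 0.3, 1.2]
width: 0.0479
```

Emit:
{"op": "servo_tool", "data": {"plan": [[[0.0307,0,-0.003],[0,-0.0494,0],0],[[0.0305,0,-0.0046],[0,-0.0494,0],0],[[0.03,0,-0.006],[0,-0.0494,0],0],[[0.03,0,-0.0076],[0,-0.0494,0],0],[[0.0295,0,-0.009],[0,-0.0494,0],0],[[0.029,0,-0.0105],[0,-0.0494,0],0],[[0,0,0],[0,0,0],0],[[0,0,0],[0,0,0],0]]}}

```text
t: 7.12
eef_pos: [0.5001, -0.33, 0.1652]
orientation: [-90.0, -0.0, -69.0]
ft_force: [0.6, 0.7, 1.0]
width: 0.0855
```

```bash
python3 - <<'E'
from h import *
from station import cams
t=cams.camera("top");np.savez("t3.npz",**t);s=cams.camera("scene");np.savez("s3.npz",**s)
crop(t,225,105,335,225,5,"pics/t3.png");crop(t,222,180,326,225,7,"pics/t3b.png");crop(s,100,90,320,260,3,"pics/s3.png")
cv2.imwrite("pics/s3full.png",s["frame"][:,:,::-1])
E
```

```text
(no output)
```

View pics/t3.png

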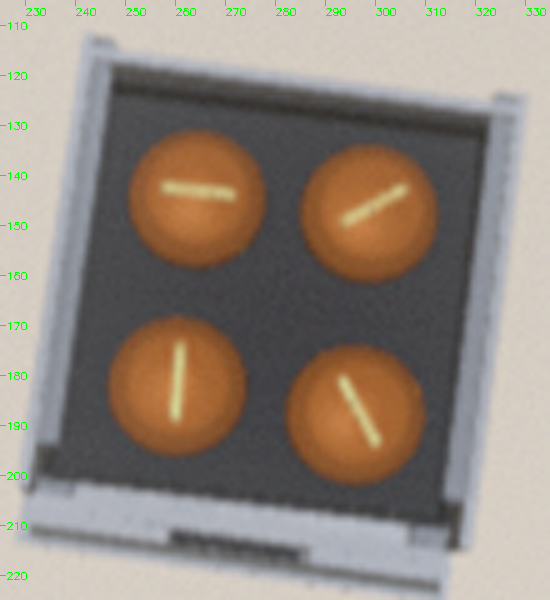

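View pics/t3b.png

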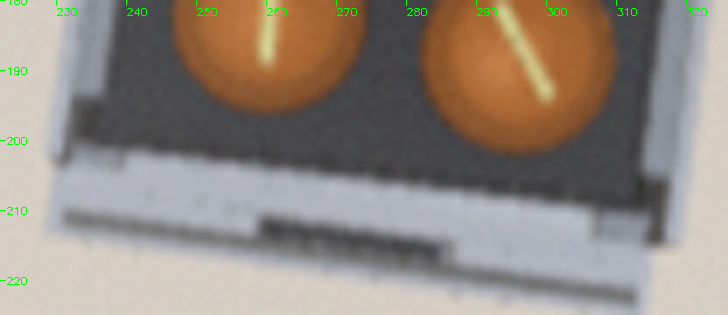

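View pics/s3.png

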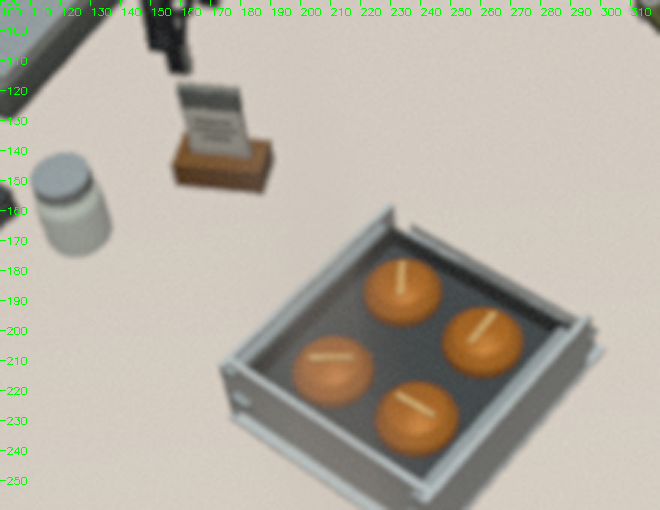

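```bash
python3 - <<'E'
from h import *
t=dict(np.load("t3.npz"));s=dict(np.load("s3.npz"))
for n,uv,z in [("pocL",(258,212.3),.028),("pocR",(284.5,216),.028),("lipL",(229.5,213.5),.03),("lipR",(312.5,224),.03),("trayF",(240,201.5),.06),("trayF",(303,209),.06)]: print(n,ray(t,*uv,z).round(4))
g=t["frame"].astype(np.float32).mean(2)
for yaw in(-6.8,-7.1,-7.4):
    a=np.radians(yaw);ex=np.array([np.cos(a),np.sin(a),0]);ey=np.array([-np.sin(a),np.cos(a),0])
    O=np.array([.503,-.0175,0])
    xs=np.arange(-.025,.035,.001)
    for nm,ys,z in (("side",np.r_[np.arange(-.08,-.045,.002),np.arange(.045,.08,.002)],.03),("poc",np.arange(-.028,.028,.002),.03)):
        pr=[]
        for x in xs:
            uv=proj(t,[O+x*ex+y*ey+[0,0,z] for y in ys]).astype(np.float32)
            pr.append(cv2.remap(g,uv[:,0].reshape(1,-1),uv[:,1].reshape(1,-1),cv2.INTER_LINEAR).mean())
        print(yaw,nm,[f"{x*1000:.0f}:{p:.0f}" for x,p in zip(xs,pr)])
E
```

```text
pocL [0.5147 0.0165 0.028 ]
pocR [ 0.5063 -0.0497  0.028 ]
lipL [0.5108 0.0873 0.03  ]
lipR [ 0.4874 -0.1191  0.03  ]
trayF [0.5393 0.0604 0.06  ]
trayF [ 0.5231 -0.0919  0.06  ]
-6.8 side ['-25:114', '-24:114', '-23:114', '-22:114', '-21:114', '-20:114', '-19:114', '-18:114', '-17:114', '-16:114', '-15:114', '-14:114', '-13:114', '-12:114', '-11:114', '-10:114', '-9:114', '-8:113', '-7:111', '-6:109', '-5:106', '-4:102', '-3:96', '-2:90', '-1:83', '0:77', '1:71', '2:69', '3:71', '4:76', '5:82', '6:89', '7:95', '8:98', '9:100', '10:101', '11:101', '12:101', '13:100', '14:100', '15:100', '16:100', '17:101', '18:101', '19:101', '20:102', '21:102', '22:102', '23:102', '24:103', '25:102', '26:101', '27:98', '28:92', '29:83', '30:73', '31:61', '32:51', '33:44', '34:40']
-6.8 poc ['-25:114', '-24:114', '-23:114', '-22:114', '-21:114', '-20:114', '-19:114', '-18:114', '-17:114', '-16:114', '-15:114', '-14:114', '-13:114', '-12:114', '-11:114', '-10:114', '-9:114', '-8:113', '-7:111', '-6:109', '-5:106', '-4:101', '-3:96', '-2:90', '-1:84', '0:77', '1:70', '2:65', '3:60', '4:57', '5:53', '6:
[... 1933 characters left out ...]
 '23:102', '24:102', '25:102', '26:100', '27:97', '28:91', '29:83', '30:73', '31:62', '32:53', '33:46', '34:42']
-7.4 poc ['-25:114', '-24:114', '-23:114', '-22:114', '-21:114', '-20:114', '-19:114', '-18:114', '-17:114', '-16:114', '-15:114', '-14:114', '-13:114', '-12:114', '-11:114', '-10:114', '-9:114', '-8:113', '-7:111', '-6:109', '-5:106', '-4:101', '-3:96', '-2:90', '-1:84', '0:77', '1:70', '2:65', '3:60', '4:57', '5:53', '6:50', '7:46', '8:44', '9:45', '10:50', '11:58', '12:68', '13:78', '14:87', '15:94', '16:98', '17:101', '18:101', '19:101', '20:101', '21:101', '22:102', '23:102', '24:102', '25:101', '26:100', '27:97', '28:91', '29:82', '30:72', '31:61', '32:50', '33:44', '34:40']
```

Emit:
{"op": "servo_tool", "data": {"plan": [[[-0.001,0.025,0],[0,0,0],0],[[-0.001,0.03,0],[0,0,0],0],[[0,0.0253,0],[0,0,0],0],[[0,0,0],[0,0,0],0]]}}

```text
t: 7.55
eef_pos: [0.4972, -0.3217, 0.0803]
orientation: [-90.3, 0.4, -68.6]
ft_force: [-1.4, 0.6, -0.5]
width: 0.0855
```

```bash
python3 - <<'E'
from h import *
from station import cams
s=cams.camera("scene");crop(s,120,80,220,170,7,"pics/s4.png");np.savez("s4.npz",**s)
E
```

```text
(no output)
```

View pics/s4.png

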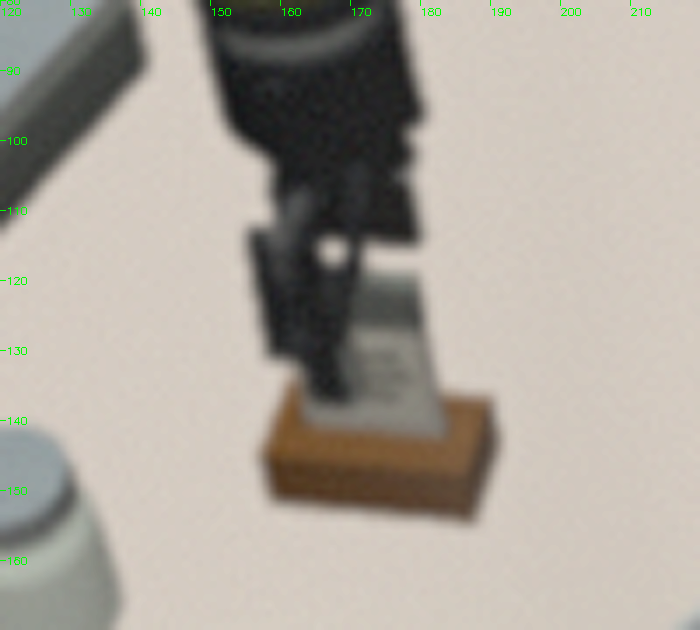

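Emit:
{"op": "servo_tool", "data": {"plan": [[[0,0,0],[0,0,0],0],[[0,0,0],[0,0,0],0]]}}

```text
t: 7.77
eef_pos: [0.5017, -0.3255, 0.0874]
orientation: [-89.9, -0.2, -68.7]
ft_force: [0.1, -0.6, 0.5]
width: 0.0852
```

Emit:
{"op": "servo_tool", "data": {"plan": [[[0,0,0],[0,0,0],0],[[0,0,0],[0,0,0],0],[[0,0,0],[0,0,0],0]]}}

```text
t: 8.02
eef_pos: [0.5006, -0.3259, 0.0863]
orientation: [-90.0, -0.1, -68.7]
ft_force: [1.1, -0.1, -0.5]
width: 0.0851
```

Emit:
{"op": "servo_tool", "data": {"plan": [[[0.002,0,-0.002],[0,0,0],0],[[0,0.001,0],[0,0,0],0],[[0,0,0],[0,0,0],180],[[0,0,0],[0,0,0],180],[[0,0,0],[0,0,0],180],[[0,0,0],[0,0,0],180]], "grip_force": 40}}

```text
t: 8.52
eef_pos: [0.4989, -0.328, 0.0841]
orientation: [-90.0, 0.0, -68.7]
ft_force: [-0.1, -0.5, -0.9]
width: 0.0388
```

Emit:
{"op": "servo_tool", "data": {"plan": [[[0,0,0],[0,0,0],235],[[0,0,0],[0,0,0],235],[[0,0,0],[0,0,0],255],[[0,0,0],[0,0,0],255],[[0,0,0],[0,0,0],255],[[0,0,0],[0,0,0],255]], "grip_force": 40}}

```text
t: 9.02
eef_pos: [0.4987, -0.3282, 0.0842]
orientation: [-90.0, -0.0, -68.7]
ft_force: [-1.6, -0.4, 1.1]
width: 0.0093
```

Emit:
{"op": "servo_tool", "data": {"plan": [[[0,0,0],[0,0,0],255],[[0,-0.005,0],[0,0,0],255],[[0,-0.01,0],[0,0,0],255],[[0,-0.015,0],[0,0,0],255],[[0,-0.015,0],[0,0,0],255],[[0,-0.02,0],[0,0,0],255],[[0,-0.02,0],[0,0,0],255],[[0,-0.01,0],[0,0,0],255]], "grip_force": 80}}

```text
t: 9.68
eef_pos: [0.5004, -0.3284, 0.1826]
orientation: [-89.8, -0.2, -68.7]
ft_force: [-0.1, 1.1, 0.3]
width: 0.0089
```

```bash
python3 - <<'E'
from h import *
from station import monitor
o=monitor.get_obs();print(o['eef_pos'],o['orientation'],o['width'],o['ft_force'])
p=o['eef_pos'];a=np.radians(-7.1)
tgt=np.array([.5108,-.018,0])+(-.0015)*np.array([np.cos(a),np.sin(a),0])
print(tgt)
plan(p,zang(o)[0],[((tgt[0],tgt[1],p[2]),-7.1,12)],255)
E
```

```text
[ 0.50039252 -0.32844249  0.18260466] [-89.84661679  -0.21519582 -68.69850302] 0.00886029083257364 [-0.08703542  1.09164579  0.33025121]
[ 0.5093115 -0.0178146  0.       ]
[[[-0.0238,0.0,0.0101],[0,0.0413,0],255],[[-0.0242,0.0,0.0091],[0,0.0413,0],255],[[-0.0246,0.0,0.0081],[0,0.0413,0],255],[[-0.0249,0.0,0.0071],[0,0.0413,0],255],[[-0.0252,0.0,0.006],[0,0.0413,0],255],[[-0.0254,0.0,0.005],[0,0.0413,0],255],[[-0.0256,0.0,0.0039],[0,0.0413,0],255],[[-0.0257,0.0,0.0029],[0,0.0413,0],255]]
[[[-0.0258,0.0,0.0018],[0,0.0413,0],255],[[-0.0259,0.0,0.0007],[0,0.0413,0],255],[[-0.0259,0.0,-0.0003],[0,0.0413,0],255],[[-0.0259,0.0,-0.0014],[0,0.0413,0],255]]
```

Emit:
{"op": "servo_tool", "data": {"plan": [[[-0.0238,0,0.01],[0,0.0413,0],255],[[-0.0242,0,0.009],[0,0.0413,0],255],[[-0.0246,0,0.008],[0,0.0413,0],255],[[-0.025,0,0.007],[0,0.0413,0],255],[[-0.0252,0,0.006],[0,0.0413,0],255],[[-0.0254,0,0.005],[0,0.0413,0],255],[[-0.0256,0,0.004],[0,0.0413,0],255],[[-0.0257,0,0.0029],[0,0.0413,0],255]]}}

```text
t: 10.35
eef_pos: [0.5046, -0.1197, 0.1794]
orientation: [-90.0, -0.0, -87.8]
ft_force: [0.6, -0.4, 0.3]
width: 0.0088
```

Emit:
{"op": "servo_tool", "data": {"plan": [[[-0.0258,0,0.0018],[0,0.0413,0],255],[[-0.0259,0,0.0007],[0,0.0413,0],255],[[-0.0259,0,-0.0003],[0,0.0413,0],255],[[-0.0259,0,-0.0014],[0,0.0413,0],255],[[0,0,0],[0,0,0],255],[[0,0,0],[0,0,0],255],[[0,0,0],[0,0,0],255]]}}

```text
t: 10.93
eef_pos: [0.5076, -0.0181, 0.1792]
orientation: [-90.0, -0.0, -97.1]
ft_force: [-1.3, 0.2, -1.4]
width: 0.0089
```

```bash
python3 - <<'E'
from h import *
from station import monitor,cams
o=monitor.get_obs();print(o['eef_pos'],o['orientation'],o['width'],o['ft_force'])
s=cams.camera("scene");np.savez("s5.npz",**s);t=cams.camera("top");np.savez("t5.npz",**t)
crop(s,180,70,310,200,6,"pics/s5.png");crop(t,215,160,345,285,5,"pics/t5.png")
E
```

```text
[ 0.50762744 -0.01814382  0.17919723] [-8.99836288e+01 -4.58261625e-02 -9.70955313e+01] 0.008928929784369561 [-1.28344711  0.19006497 -1.35652013]
```

View pics/s5.png

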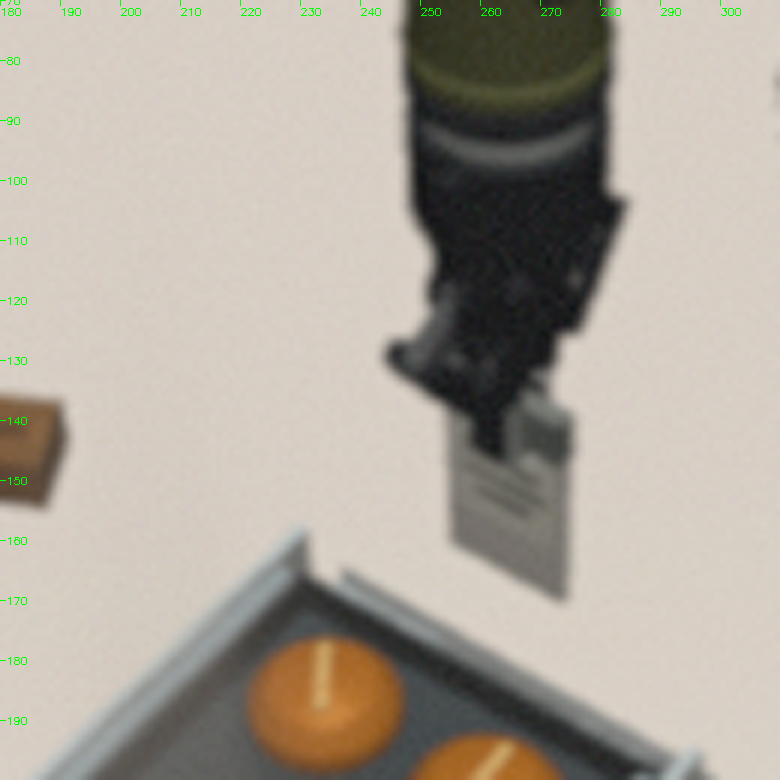

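View pics/t5.png

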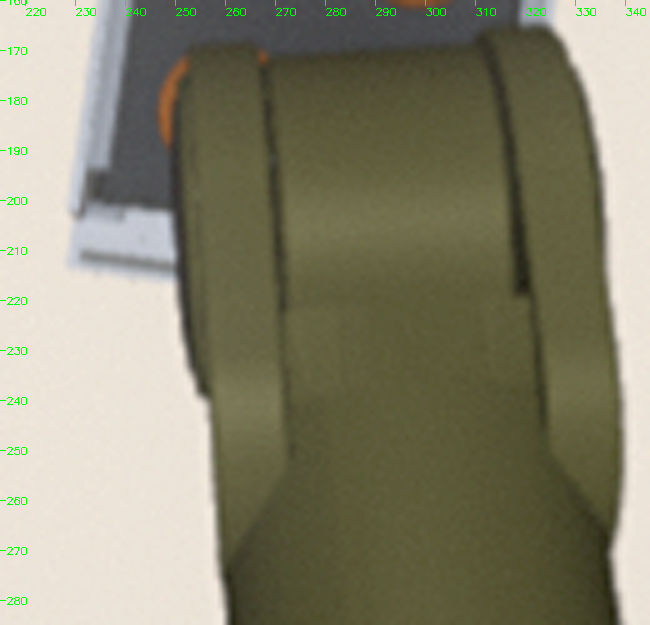

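```bash
python3 - <<'E'
from h import *
s=dict(np.load("s5.npz"))
a=np.radians(-7.1);ex=np.array([np.cos(a),np.sin(a)]);ey=np.array([-ex[1],ex[0]]);O=np.array([.5108,-.018])
for z in(.099,.101,.103):
  for uv in[(255,160.5),(273.8,170)]:
    P=ray(s,*uv,z)[:2];print(z,P.round(4),"rack",((P-O)@ex).round(4),((P-O)@ey).round(4))
tc=np.array([.5076,-.0181]);print((tc-O)@ex,(tc-O)@ey)
# predicted
L=[]
for x in(-.0025,.0025):
  for y in(-.03,.03): 
    q=tc+x*ex+y*ey;L.append([*q,.101])
print(proj(s,L).round(1))
print([proj(s,[[*(tc+x*ex+y*ey),.211]]).round(1) for x in(-.005,.005) for y in (-.03,.03)])
E
```

```text
0.099 [ 0.5037 -0.0489] rack -0.0032 -0.0315
0.099 [0.5087 0.0092] rack -0.0054 0.0267
0.101 [ 0.5053 -0.0479] rack -0.0018 -0.0304
0.101 [0.5102 0.01  ] rack -0.004 0.0277
0.103 [ 0.5068 -0.047 ] rack -0.0004 -0.0293
0.103 [0.5118 0.0108] rack -0.0026 0.0287
-0.003163102053559495 -0.0004947579193581259
[[255.9 159.6]
 [274.7 169.9]
 [254.7 160.7]
 [273.6 171.1]]
[array([[255.6, 128.3]]), array([[276. , 138.8]]), array([[253.1, 130.7]]), array([[273.5, 141.2]])]
```

Emit:
{"op": "servo_tool", "data": {"plan": [[[0,0.01,0.001],[0,0,0],255],[[0,0.015,0],[0,0,0],255],[[0,0.015,0],[0,0,0],255],[[0,0.015,0],[0,0,0],255],[[0,0.008,0],[0,0,0],255],[[0,0,0],[0,0,0],255],[[0,0,0],[0,0,0],255],[[0,0,0],[0,0,0],255]]}}

```text
t: 11.7
eef_pos: [0.5092, -0.0178, 0.1167]
orientation: [-89.9, 0.0, -97.1]
ft_force: [-0.5, 0.2, -0.2]
width: 0.0091
```

```bash
cat > st.py <<'E'
from h import *
from station import monitor
o=monitor.get_obs();a=np.radians(-7.1);ex=np.array([np.cos(a),np.sin(a)]);ey=np.array([-ex[1],ex[0]]);O=np.array([.5108,-.018])
p=o['eef_pos'];print("t",o['t'],"rack x,y mm",((p[:2]-O)@ex*1e3).round(2),((p[:2]-O)@ey*1e3).round(2),"z",p[2].round(4),"low",(p[2]-.078).round(4),o['orientation'].round(2),"F",o['ft_force'].round(1),"M",o['torque'].round(2),o['width'].round(4))
E
python3 st.py; python3 - <<'E'
from h import *
from station import cams
s=cams.camera("scene");np.savez("s6.npz",**s)
crop(s,200,100,310,205,7,"pics/s6.png")
E
```

```text
Traceback (most recent call last):
  File "st.py", line 4, in <module>
    p=o['eef_pos'];print("t",o['t'],"rack x,y mm",((p[:2]-O)@ex*1e3).round(2),((p[:2]-O)@ey*1e3).round(2),"z",p[2].round(4),"low",(p[2]-.078).round(4),o['orientation'].round(2),"F",o['ft_force'].round(1),"M",o['torque'].round(2),o['width'].round(4))
                                                                                                                                                                                                                                     ^^^^^^^^^^^^^^^^
AttributeError: 'float' object has no attribute 'round'
```

View pics/s6.png

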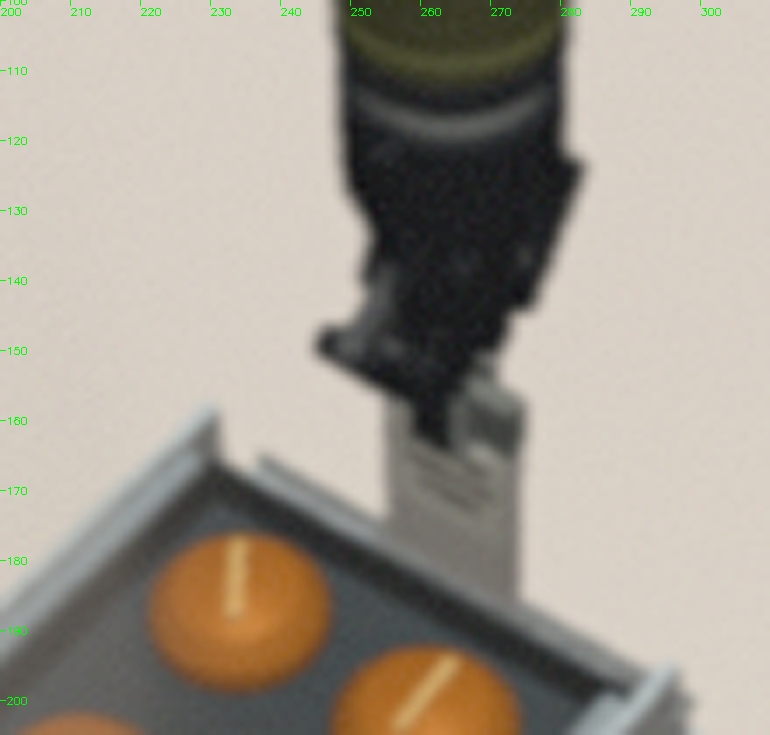

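Emit:
{"op": "servo_tool", "data": {"plan": [[[0,0.004,0],[0,0,0],255],[[0,0.004,0],[0,0,0],255],[[0,0.003,0],[0,0,0],255],[[0,0,0],[0,0,0],255]]}}

```text
t: 12.08
eef_pos: [0.508, -0.0177, 0.1044]
orientation: [-90.1, -0.0, -97.1]
ft_force: [-0.7, 0.2, -1.2]
width: 0.0091
```

```bash
sed -i "s/,o\['width'\].round(4)//" st.py; python3 st.py
```

```text
t 12.0833 rack x,y mm -2.81 -0.06 z 0.1044 low 0.0264 [-9.007e+01 -1.000e-02 -9.711e+01] F [-0.7  0.2 -1.2] M [-0.01 -0.04 -0.01]
```

Emit:
{"op": "servo_tool", "data": {"plan": [[[0,0,0],[0,0,0],255],[[0,0.003,0.0005],[0,0,0],255],[[0,0.003,0],[0,0,0],255],[[0,0.002,0],[0,0,0],255],[[0,0,0],[0,0,0],255]]}}

```text
t: 12.5
eef_pos: [0.5092, -0.0178, 0.0967]
orientation: [-90.0, 0.0, -97.1]
ft_force: [0.6, 0.1, -1.3]
width: 0.0088
```

```bash
python3 st.py
```

```text
t 12.5 rack x,y mm -1.62 0.03 z 0.0967 low 0.0187 [-8.999e+01  1.000e-02 -9.712e+01] F [ 0.6  0.1 -1.3] M [-0.06 -0.28 -0.03]
```

Emit:
{"op": "servo_tool", "data": {"plan": [[[0,0.002,0.0006],[0,0,0],255],[[0,0.002,0.0004],[0,0,0],255],[[0,0.002,0],[0,0,0],255],[[0,0,0],[0,0,0],255]]}}

```text
t: 12.83
eef_pos: [0.5101, -0.0179, 0.091]
orientation: [-90.0, -0.0, -97.1]
ft_force: [-0.8, -0.3, 1.9]
width: 0.0089
```

```bash
python3 st.py
```

```text
t 12.8333 rack x,y mm -0.7 0.04 z 0.091 low 0.013 [-90.01  -0.   -97.11] F [-0.8 -0.3  1.9] M [-0.03  0.13 -0.01]
```

Emit:
{"op": "servo_tool", "data": {"plan": [[[0,0.002,0],[0,0,0],255],[[0,0.002,0],[0,0,0],255],[[0,0.001,0],[0,0,0],255],[[0,0,0],[0,0,0],255]], "grip_force": 100}}

```text
t: 13.17
eef_pos: [0.5103, -0.0179, 0.0864]
orientation: [-90.0, -0.0, -97.1]
ft_force: [-1.5, -0.5, 6.6]
width: 0.0086
```

```bash
python3 st.py
```

```text
t 13.1667 rack x,y mm -0.56 0.04 z 0.0864 low 0.0084 [-8.998e+01 -2.000e-02 -9.712e+01] F [-1.5 -0.5  6.6] M [ 0.01  0.46 -0.01]
```

Emit:
{"op": "servo_tool", "data": {"plan": [[[0,0.001,0],[0,0,0],255],[[0,0.001,0],[0,0,0],255],[[0,0.001,0],[0,0,0],255],[[0,0,0],[0,0,0],255]]}}

```text
t: 13.5
eef_pos: [0.5105, -0.0179, 0.0842]
orientation: [-90.0, -0.0, -97.1]
ft_force: [-3.5, -0.7, 10.7]
width: 0.0085
```

```bash
python3 st.py
```

```text
t 13.5 rack x,y mm -0.3 0.07 z 0.0842 low 0.0062 [-8.997e+01 -4.000e-02 -9.712e+01] F [-3.5 -0.7 10.7] M [ 0.03  0.79 -0.03]
```

Emit:
{"op": "servo_tool", "data": {"plan": [[[0,0.0005,-0.0004],[0,0,0],255],[[0,0.0005,-0.0004],[0,0,0],255],[[0,0,0],[0,0,0],255],[[0,0,0],[0,0,0],255]]}}

```text
t: 13.83
eef_pos: [0.5104, -0.0178, 0.0841]
orientation: [-89.9, -0.1, -97.1]
ft_force: [-3.9, -0.6, 15.3]
width: 0.009
```

```bash
python3 st.py
```

```text
t 13.8333 rack x,y mm -0.37 0.12 z 0.0841 low 0.0061 [-8.988e+01 -5.000e-02 -9.712e+01] F [-3.9 -0.6 15.3] M [-0.02  1.03  0.04]
```

```bash
python3 - <<'E'
from h import *
from station import cams
s=cams.camera("scene");np.savez("s7.npz",**s)
crop(s,190,100,310,205,6,"pics/s7.png");cv2.imwrite("pics/s7full.png",s["frame"][:,:,::-1])
tc=np.array([.5104,-.0178])
a=np.radians(-7.1);ex=np.array([np.cos(a),np.sin(a)]);ey=np.array([-ex[1],ex[0]])
print([proj(s,[[*(tc+x*ex+y*ey),z]]).round(1) for z in(.116,.091,.06) for x in(.005,) for y in (-.03,.03)])
E
python3 st.py
```

```text
[array([[253.5, 158.2]]), array([[272.7, 168.6]]), array([[253.8, 164.6]]), array([[272.6, 175.1]]), array([[254. , 172.4]]), array([[272.5, 182.8]])]
t 13.8833 rack x,y mm -0.38 0.14 z 0.0841 low 0.0061 [-8.988e+01 -5.000e-02 -9.712e+01] F [-3.3 -0.7 14.9] M [-0.   1.1 -0. ]
```

View pics/s7.png

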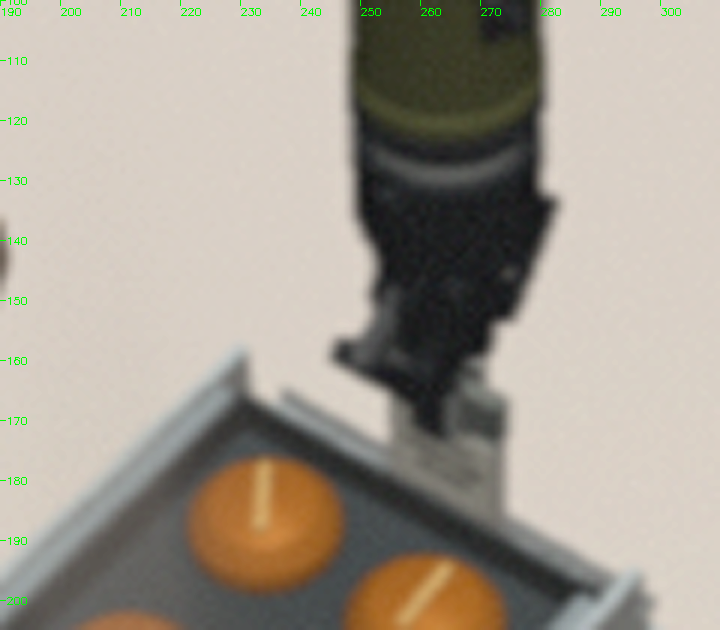

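View pics/s7full.png

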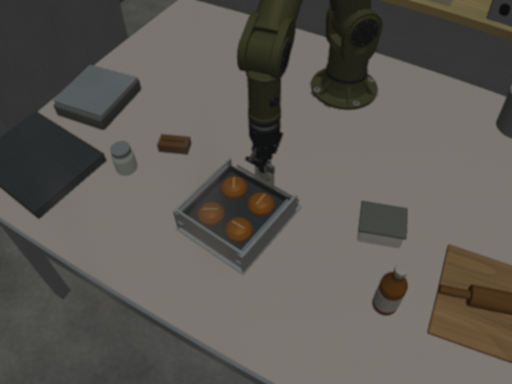

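```bash
python3 - <<'E'
from h import *
c={k:dict(np.load(f"s{k}.npz")) for k in(5,6,7)}
tcp={5:(.5076,-.0181,.1792),6:(.5092,-.0178,.1167),7:(.5104,-.0178,.0841)}
U=6
for k in(5,6):
    pk=proj(c[k],[np.array(tcp[k])+[0,.025,.02]])[0];p7=proj(c[7],[np.array(tcp[7])+[0,.025,.02]])[0]
    for nm,(a,b,w,h) in {"bar":(-6,-7,11,14),"grip":(-24,-34,22,26)}.items():
        f=lambda i,x0,y0,w,h:cv2.resize(cv2.getRectSubPix(c[i]["frame"],(w,h),(float(x0+w/2-.5),float(y0+h/2-.5))),None,fx=U,fy=U,interpolation=cv2.INTER_CUBIC)
        T=f(k,pk[0]+a,pk[1]+b,w,h);S=f(7,p7[0]+a-6,p7[1]+b-6,w+12,h+12)
        r=cv2.matchTemplate(S,T,cv2.TM_CCOEFF_NORMED);_,m,_,l=cv2.minMaxLoc(r);print(k,nm,m,"residual px",l[0]/U-6,l[1]/U-6)
E
```

```text
5 bar 0.9893481135368347 residual px 0.0 0.0
5 grip 0.9537696242332458 residual px 0.666666666666667 2.333333333333334
6 bar 0.9950067400932312 residual px 0.0 0.16666666666666696
6 grip 0.9928926229476929 residual px 0.33333333333333304 0.666666666666667
```

Emit:
{"op": "servo_tool", "data": {"plan": [[[0,0.0004,0],[0,0,0],255],[[0,0,0],[0,0,0],255],[[0,0,0],[0,0,0],255]]}}

```text
t: 14.13
eef_pos: [0.5106, -0.0178, 0.0841]
orientation: [-89.9, -0.1, -97.1]
ft_force: [-3.9, -0.9, 18.1]
width: 0.0085
```

```bash
python3 st.py; python3 -c "
from station import workorder;print(workorder.job_done())"; python3 st.py
```

```text
t 14.1333 rack x,y mm -0.26 0.13 z 0.0841 low 0.0061 [-8.987e+01 -6.000e-02 -9.712e+01] F [-3.9 -0.9 18.1] M [-0.05  1.27  0.01]
the job is handed in; nothing more can be done
None
the job is handed in; nothing more can be done
```

I pushed the tray in until it met the back stop, then lifted the ticket holder out of its block and pressed it down into the pocket. The job was handed in at about 14 s with the holder still gripped and pressed down.

**Tray:** at the end of the push the force rose to about 15 N with no further movement, which is the back stop. All four rolls are on the tray in the last picture.

**Ticket holder:** the spring began to push back with the lower edge about 13–14 mm above the counter. The holder then stopped at about 6.1 mm while the force rose from 11 to 18 N, which matches the hard stop. The tool is within about 0.2° of vertical. Matching the pictures before and after the press showed no slip in the grip.

**Tub, bottle and jar:** they look unmoved in the last picture.

**Open points:**
- A sideways force of about 4 N remained at the end, probably the plate rubbing on one side of the pocket.
- The lip hid the lower edge from the camera, so "fully home" rests on height and force, not on a direct view.
- Projected positions of the grip bar were about 2 pixels off what I read by eye, both before and after pressing. I put that down to picture blur and did not resolve it.

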